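# Eject a formed shield cover from its die and check its height

## Task

Press the red ejector lever all the way down so that it lifts the brass shield cover out of the die, then, without picking it up, slide the cover between the guide rails onto the dark outfeed plate until it rests flat against the orange end stop. Then gently press the gauge's green knob down until its foot rests on the cover, hold it there for a second so that the height can be read, and let it spring back up. Leave the brush, the meter and the loose screwdriver where they are.

Things in the scene. Friction and masses are not known exactly. Their poses are not given: they have to be found in the camera images.
- die: Fixed forming-die unit on a grey base plate (205 mm along its x, 460 mm along its y, 12 mm thick). Origin on the bench, z = 0, under the cavity's centre. The slate-grey die block is 110 mm (x) by 170 mm (y), top face 55 mm above the bench. From the die the dark outfeed plate follows towards the unit's +y, the lever towards -y. A low tool tray lies along the +x side.
- cavity (a point): Centre of the open cavity's mouth, level with the die's top face; axes as the die unit's. Cavity 68 mm (x) by 116 mm (y); its floor is a lifting plate 54 by 100 mm, 20 mm down when the lever is up. The die's top is clear for 27 mm beyond the cavity's -y edge; then come two lever cheeks, 3 mm higher than the die's top, 83 to 113 mm from the centre.
- cover: The formed part: brass-coloured shield cover, closed top with three ribs, 110 mm long (its y), 62 mm wide (its x), 20 mm high, about 0.15 kg; a 3 mm thick flange round its foot, body 104 by 56 mm. Origin at the centre of its underside. It starts in the cavity, top flush with the die's top face, long way along the unit's y, 3 mm play all round.
- lever (a joint): Ejector lever: 0 rad = up (cover down in the cavity), grows as the bar is pressed down, 0.55 = its stop, fully down. It raises the plate under the cover by 42 mm per rad; at the stop the plate stands 3 mm above the die's top face and the cover is wholly clear of the cavity. Stiff: takes about 6 to 9 N at the bar and stays where it is left.
- lever_bar (a point): Centre of the red crossbar at the lever's end: 24 mm thick, 60 mm long along the unit's x. It starts 90 mm above the bench and goes down on an arc of 110 mm radius about lever_pivot to 31 mm above the bench.
- lever_pivot (a point): The lever's axle (parallel to the unit's x), 100 mm from the cavity's centre towards the unit's -y, 42 mm above the bench; the lever reaches from it towards -y, at first 0.45 rad above level. Axes as the die unit's.
- home (a point): Where the centre of the cover's underside is when it lies on the dark outfeed plate touching the orange end stop: 152 mm from the cavity's centre along the unit's +y, 53 mm above the bench (2 mm below the die's top). Stop's face 55 mm further on, 21 mm high. Two steel guide rails, 71 mm apart, 10 mm higher than the die's top, run from 72 mm on the -y side of the cavity's centre to the stop.
- gauge (a joint): Sprung height gauge: 0 m = up as it rests by its spring, grows as its knob is pressed down, range to 0.026. Its round foot (18 mm wide) hangs 15 mm above the top of a cover at home, so it reads 0.015 when it rests on the cover. Pressing takes about 2 N at first and 4.5 N at the cover; released, it springs back up.
- gauge_knob (a point): Centre of the top of the gauge's green knob (30 mm wide, 10 mm thick), 160 mm above the bench when up. It goes straight down over the cover's far half, 28 mm beyond home towards the stop. The gauge's arm (36 mm wide, 122 mm above the bench at most, underside 110 mm) reaches from a post behind the stop to 18 mm past the knob's axis. Axes as the die unit's.
- brush: cleaning brush with a wooden handle, 160 mm long, lying in the low tool tray along the die unit's +x side; bystander
- meter: yellow hand-held meter, 160 x 85 x 40 mm, lying on its back on the bench; bystander
- driver: orange-handled screwdriver, 170 mm long, lying on the bench; bystander
Not all that is in view belongs to the job. What is shaped like the cover but purple or turquoise is not meant.

How it is judged:
By the outcome, as a careful person would: the job done as asked, in the order asked, and still so for the second after the job is handed in, with the robot touching nothing.
It also fails if it takes over 54 s, if anything falls off the work surface, if the arm or the gripper's body presses on something with over 40 N, if the wrist force passes 120 N, or if a joint passes its speed limit or range.

## Robot

A 6-joint arm with a two-finger parallel gripper is mounted at the origin on the work surface. World frame = base frame: x ahead of the robot, y to its left, z up, the work surface at z = 0. Lengths are in m, angles in rad, forces in N, time in s.
With the tool pointing down it reaches from about 0.425 to 0.95 m from the base axis. Payload 3.5 kg.
Tool frame: the origin (TCP) lies on the centre line of the jaws, within the pads' length; the fingertips stand 11 mm ahead of it and the grasp point (between the pads) lies 8 mm behind it; x points along the fingers, y is the direction in which the jaws open and shut, and the axes are right-handed (so a half turn about x gives the same grasp; the last joint's range is limited). The gripper opens to 85 mm and grips with 20 to 120 N. Pads are 22 mm wide; open, the fingers measure 114 mm over their backs; the gripper's body (76 mm by 85 mm) begins 54 mm behind the grasp point. The pads swing forward as they close: fully open they stand 13 mm farther back than shut.
Start: joints at [1.191, 0.286, 1.577, -0, 1.279, -0.15], TCP at [0.154, 0.657, 0.242] pointing down, gripper open.
Joint ranges: [-2.77, 2.77], [-0.9, 2.22], [0.21, 2.48], [-1.53, 4.67], [0.24, 2.81], [-2.84, 2.84]. Speed limits (rad/s): [2.79, 2.79, 3.14, 3.14, 3.14, 3.14].

## Interface

Orientations are given as a unit quaternion [x, y, z, w].
In Python, from plant import ctrl gives the robot as it stands. The module is installed in compiled form; this text tells all that it offers.
- The arm moves only by the tool drive_tool, never from a script. Its argument "series" is a list of rows, each a list of 2 entries, a list of its own where there are three numbers: the shift along the tool's x, y, z in units of 50 mm (1.0 is 50 mm), then the turn, a rotation vector about the tool's x, y, z in degrees. A call has 1 to 5 rows; each row shifts and turns the pose as measured when the row begins, along the tool's axes as they then stand; what a row does not reach is not made up. A row lasts 1/10 s, in which the tool goes at most 50 mm and 8.59 degrees, less where a joint would pass 70% of its speed; a pose out of reach is approached as far as the arm can. A call is refused whole if a number of a shift passes 1 or a number of a turn 8.59, either way. A call with a gripper value outside its range is refused whole. "grip" is the gripper's target within -1 to 1 (fully open at 1, half-way at 0, shut at -1), set as the call begins (left out, the last holds). The fingers move at their own pace and stop on an object; "newtons" is the grip in N (left out, the last holds). Time passes only in rows, so rows that do not move let the fingers close. It gives the time, the measured TCP pose, the force and the opening at its end, in the units of the state.
- ctrl.get_state(): the state, without advancing time (a new reading comes with each control period).
- ctrl.read_camera(name): name is "scene" or "side" or "wrist"; returns a dict with "img" (384x512x3 uint8, red, green, blue), "camera_matrix" (3x3 intrinsics, pixels), "R" (3x3) and "t" (3): a world point X has camera coordinates R X + t. Camera axes: x right, y down, z forward; pixel columns grow to the right and rows downward; lengths in m; the calibration is good to about 2 mm. A picture is of the moment at which its call begins. There is no depth.
- ctrl.sign_off(): hands the job in, once; it reports no verdict.
The state is a dict: "time": time; "qpos": joint angles; "dq": joint speeds; "joint_efforts": joint torques, N m; "eef_pos": TCP position; "tcp_rot": TCP orientation; "contact_force": force on the tool from outside, world axes, zero at the start; "wrist_torque": the same for the moment, N m; "opening": opening from 0.0 (shut) to 1.0 (fully open).
Only numpy, scipy, OpenCV 4.12 (cv2) and the standard library are available. Lean on these libraries where they do the work, as an engineer would, in place of code of your own. Each camera call takes 0.05 s, during which the arm holds its last target.

## Working session

There is one attempt and no reset: what is moved stays moved. The work goes in short steps, Python scripts to look and compute and a tool call to move; the robot and the scene stay as the last step left them, time stands still between calls to the robot, and variables do not carry over. Pictures are saved under pics/ and viewed, and the job is handed in when it is done.

Besides the shell and the picture viewer there is one more tool, called after "Call:" as name(argument=value, ...), one argument or row to a line, values as JSON. drive_tool: Moves the arm, as the interface text tells. Its arguments: {"type":"object","properties":{"series":{"type":"array"},"grip":{"type":"number"},"newtons":{"type":"number"}},"required":["series"]}

```bash
mkdir -p pics
python3 - <<'E'
from plant import ctrl
import cv2,pickle
d={}
for n in("scene","side","wrist"):
    c=ctrl.read_camera(n); d[n]=c
    cv2.imwrite(f"pics/{n}0.png",c["img"][:,:,::-1])
    print(n,c["camera_matrix"].round(1).tolist(),c["R"].round(3).tolist(),c["t"].round(3).tolist())
pickle.dump(d,open("c0.pkl","wb"))
print(ctrl.get_state())
E
```

```text
scene [[433.5, 0.0, 263.1], [0.0, 433.5, 195.1], [0.0, 0.0, 1.0]] [[-0.577, 0.816, 0.019], [0.601, 0.441, -0.667], [-0.553, -0.373, -0.745]] [0.293, -0.225, 1.997]
side [[394.3, 0.0, 251.1], [0.0, 394.3, 188.8], [0.0, 0.0, 1.0]] [[0.993, -0.12, -0.008], [-0.091, -0.701, -0.707], [0.079, 0.703, -0.707]] [-0.539, 0.133, 1.348]
wrist [[280.3, 0.0, 257.2], [0.0, 280.3, 194.8], [0.0, 0.0, 1.0]] [[0.228, 0.974, -0.002], [0.92, -0.215, 0.328], [0.319, -0.076, -0.945]] [-0.674, -0.043, 0.382]
{'time': 0.15, 'qpos': array([ 1.19098025e+00,  2.87012262e-01,  1.57785073e+00, -5.49025302e-06,
        1.27862024e+00, -1.49994029e-01]), 'dq': array([ 3.87610152e-04, -4.92295699e-03, -4.01752161e-03,  7.39915601e-04,
       -9.04959751e-05,  4.89863578e-04]), 'joint_efforts': array([ 1.32127519e-03, -4.06600893e+01, -2.93141252e+01, -1.02206307e-04,
        3.85521227e-03,  1.77868156e-05]), 'eef_pos': array([0.15354903, 0.65679027, 0.2412261 ]), 'tcp_rot': array([ 0.08042948,  0.70261637, -0.08172066,  0.70226994]), 'contact_force': array([ 0.45310699, -0.09833818, -0.21453941]), 'wrist_torque': array([-0.04491952, -0.03226266,  0.00783458]), 'opening': 0.9998822428884907}
```

View pics/scene0.png

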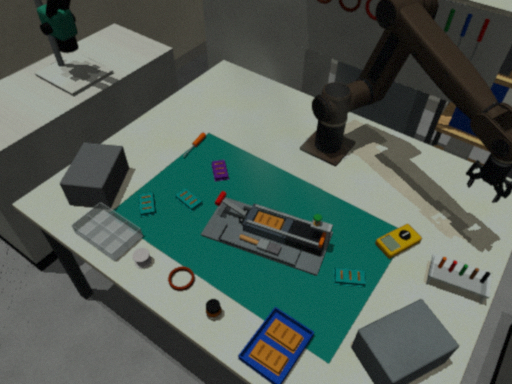

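View pics/side0.png

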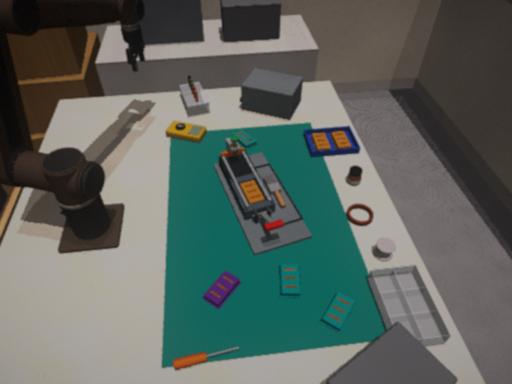

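View pics/wrist0.png

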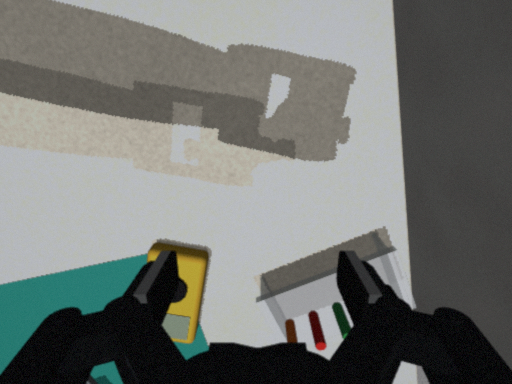

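Candidates for the cover: the brass part in the die, scene (268,220) / side (252,191); two brass parts in the blue tray, scene (285,333) and (269,357); the purple one at (220,170); turquoise ones at (188,200), (147,203) and (350,275). I choose the one in the die and check it in a crop.

Run:
```python
import cv2
a=cv2.imread("pics/scene0.png")[180:280,190:345];b=cv2.imread("pics/side0.png")[125:255,200:320]
cv2.imwrite("pics/cs.png",cv2.resize(a,None,fx=5,fy=5,interpolation=cv2.INTER_CUBIC))
cv2.imwrite("pics/cd.png",cv2.resize(b,None,fx=4.5,fy=4.5,interpolation=cv2.INTER_CUBIC))
```

```text
(no output)
```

View pics/cs.png

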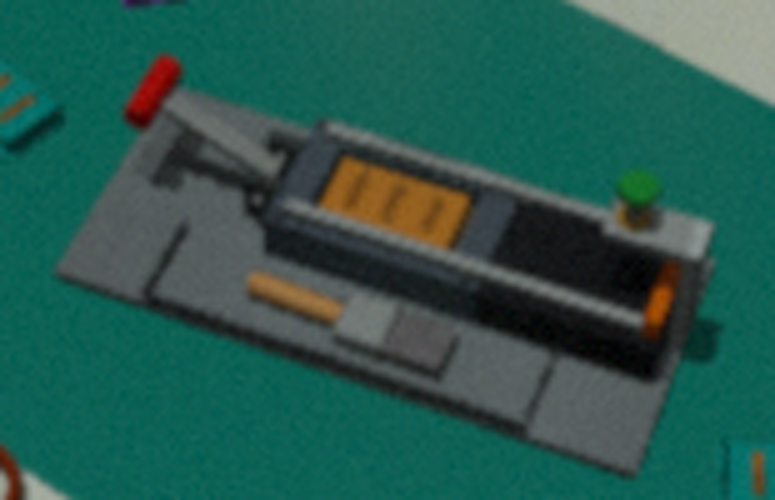

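View pics/cd.png

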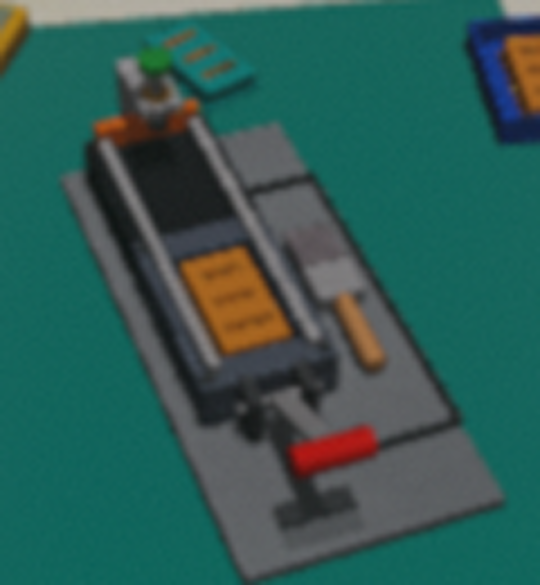

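The crops confirm that the brass cover sits in the die between the rails: scene crop (395,200), side crop (237,300). The red bar is at scene crop (153,90) and the green knob at (637,187).

```bash
cat > h.py <<'E'
import numpy as np,cv2,pickle
def ray(c,p):
    K,R,t=map(np.array,(c["camera_matrix"],c["R"],c["t"]))
    d=R.T@np.linalg.solve(K,[p[0],p[1],1.]);return -R.T@t,d/np.linalg.norm(d)
def onz(c,p,z):
    o,d=ray(c,p);return o+d*(z-o[2])/d[2]
def tri(L):
    A=np.zeros((3,3));b=np.zeros(3);P=[]
    for c,p in L:
        o,d=ray(c,p);M=np.eye(3)-np.outer(d,d);A+=M;b+=M@o;P.append((o,d))
    x=np.linalg.solve(A,b);return x,[np.linalg.norm(np.cross(d,x-o)) for o,d in P]
def proj(c,X):
    q=c["camera_matrix"]@(c["R"]@np.asarray(X)+c["t"]);return q[:2]/q[2]
def mask(c,lo,hi,box=None):
    h=cv2.cvtColor(np.ascontiguousarray(c["img"]),cv2.COLOR_RGB2HSV)
    m=cv2.inRange(h,np.array(lo),np.array(hi))
    if box:
        k=np.zeros_like(m);x0,y0,x1,y1=box;k[y0:y1,x0:x1]=1;m=m*k
    return m
def blob(m):
    n,l,s,ce=cv2.connectedComponentsWithStats(m)
    i=1+np.argmax(s[1:,4]);return ce[i],s[i],(l==i).astype(np.uint8)
E
python3 - <<'E'
from h import *
d=pickle.load(open("c0.pkl","rb"));S,D=d["scene"],d["side"]
bs,bd=(190,180,345,280),(200,125,320,255)
for n,lo,hi in (("red",(0,200,90),(4,255,255)),("green",(50,170,60),(65,255,255)),("brass",(8,150,90),(20,255,255))):
    P=[]
    for c,b in((S,bs),(D,bd)):
        ce,s,m=blob(mask(c,lo,hi,b));P.append((c,ce))
        r=cv2.minAreaRect(cv2.findContours(m,0,1)[0][0]);print(n,ce.round(1),s,[np.round(v,1) for v in r])
        if n=="brass":
            q=cv2.boxPoints(r);w=np.array([onz(c,x,.055) for x in q]);print(w.round(4).tolist(),w.mean(0).round(4), onz(c,ce,.055).round(4))
            m0=onz(c,(q[0]+q[1])/2,.055);m1=onz(c,(q[2]+q[3])/2,.055)
            print(np.linalg.norm(np.diff(w,axis=0),axis=1))
    x,e=tri(P);print(n,"TRI",x.round(4),np.round(e,4))
E
```

```text
red [220.5 196.9] [216 192  10  11  49] [array([220.5, 197. ]), array([ 4.2, 12.2]), np.float64(33.7)]
red [273.2 224.9] [265 221  18   9  93] [array([273.5, 224.9]), array([ 5.3, 17.5]), np.float64(76.0)]
red TRI [ 0.595  -0.1411  0.094 ] [0.0013 0.0013]
green [315. 219.] [315 219   1   1   1] [array([315., 219.]), array([0., 0.]), np.float64(0.0)]
green [232. 139.] [232 139   1   1   1] [array([232., 139.]), array([0., 0.]), np.float64(0.0)]
green TRI [0.5077 0.2264 0.1503] [0.0075 0.0075]
brass [268.9 219.9] [254 212  30  17 293] [array([268.6, 219.8]), array([27.7, 11. ]), np.float64(17.1)]
[[0.5885, 0.0123, 0.055], [0.54, -0.0078, 0.055], [0.5134, 0.0963, 0.055], [0.5618, 0.114, 0.055]] [0.5509 0.0537 0.055 ] [0.5505 0.0552 0.055 ]
[0.05255766 0.10746367 0.05154057]
brass [251.7 191.3] [240 180  25  24 358] [array([251.8, 191.1]), array([25. , 15.7]), np.float64(63.4)]
[[0.512, 0.0961, 0.055], [0.5664, 0.1261, 0.055], [0.5908, 0.009, 0.055], [0.5389, -0.0174, 0.055]] [0.552  0.0535 0.055 ] [0.5517 0.0505 0.055 ]
[0.06213982 0.11957959 0.05818417]
brass TRI [0.5507 0.0538 0.0529] [0.0015 0.0015]
```

Run:
```python
from h import *
d=pickle.load(open("c0.pkl","rb"));S,D=d["scene"],d["side"]
for c,(x,y) in((S,(317,217)),(D,(234,139))):
    h=cv2.cvtColor(np.ascontiguousarray(c["img"]),cv2.COLOR_RGB2HSV)
    print(h[y-3:y+5,x-6:x+7].tolist()[3][:13])
P=[]
for c,b in((S,bs:=(308,208,326,226)),(D,(224,130,244,148))):
    ce,s,m=blob(mask(c,(45,150,50),(73,255,255),b));print(ce,s);P.append((c,ce))
x,e=tri(P);print(x.round(4),np.round(e,4))
# orange stop
for c,b in((S,(310,225,330,250)),(D,(215,145,250,160))):
    ce,s,m=blob(mask(c,(5,170,80),(14,255,255),b));print(ce,s)
```

```text
[[86, 208, 98], [84, 214, 93], [77, 218, 89], [68, 206, 99], [67, 200, 111], [66, 203, 112], [66, 209, 110], [68, 209, 111], [67, 210, 108], [67, 199, 110], [71, 205, 102], [80, 210, 96], [85, 218, 96]]
[[140, 5, 140], [75, 4, 129], [68, 37, 110], [65, 134, 95], [65, 189, 104], [66, 184, 112], [66, 185, 113], [66, 185, 110], [66, 180, 102], [70, 185, 87], [82, 183, 82], [88, 197, 97], [87, 175, 108]]
[317.22727273 217.09090909] [314 214   8   7  44]
[234.1        137.96666667] [231 136   7   5  30]
[0.5097 0.2289 0.158 ] [0.0003 0.0003]
[321.32352941 240.44117647] [319 237   6   8  34]
[225.5     153.09375] [221 151   9   6  32]
```

```bash
cat >> h.py <<'E'
from scipy.spatial.transform import Rotation as Ro, Slerp
C0=np.array([.5505,.053]);YAW=.2265
UX=np.array([np.cos(YAW),np.sin(YAW)]);UY=np.array([-UX[1],UX[0]])
def W(u,v,z):
    return np.r_[C0+u*UX+v*UY,z]
def U(p):
    d=np.asarray(p)[:2]-C0;return np.round(np.r_[d@UX,d@UY,p[2]]*1000,1)
def Rdes(s=1):
    x=np.array([0,0,-1.]);y=s*np.r_[UX,0];return np.c_[x,y,np.cross(x,y)]
def plan(st,pos,s,n):
    R0=Ro.from_quat(st["tcp_rot"]);R1=Ro.from_matrix(Rdes(s));sl=Slerp([0,1],Ro.concatenate([R0,R1]))
    p0=st["eef_pos"];print("turn total deg",np.degrees((R0.inv()*R1).as_rotvec()).round(2),"dist",np.round(pos-p0,4))
    for i in range(n):
        a,b=sl(i/n),sl((i+1)/n);d=a.inv().apply((pos-p0)/n)/.05
        print([d.round(2).tolist(),np.degrees((a.inv()*b).as_rotvec()).round(2).tolist()])
def show():
    from plant import ctrl
    st=ctrl.get_state();R=Ro.from_quat(st["tcp_rot"]).as_matrix()
    print("t",st["time"].__round__(2),"U",U(st["eef_pos"]),"F",st["contact_force"].round(2),"op",round(st["opening"],3),"q",st["qpos"].round(2))
    print("toolx",R[:,0].round(3),"tooly in unit",(R[:2,1]@UX).round(3),(R[:2,1]@UY).round(3),"toolz",(R[:2,2]@UX).round(3),(R[:2,2]@UY).round(3));return st
E
python3 - <<'E'
from h import *
st=show()
for s in(1,-1): plan(st,W(0,-.199,.15),s,1)
plan(st,np.array([.46,.33,.25]),-1,7)
E
```

```text
t 0.15 U [-251.2  677.5  241.2] F [ 0.45 -0.1  -0.21] op 1.0 q [ 1.19  0.29  1.58 -0.    1.28 -0.15]
toolx [-0.001 -0.002 -1.   ] tooly in unit 0.441 0.898 toolz 0.898 -0.441
turn total deg [6.385e+01 5.000e-02 1.000e-01] dist [ 0.4416 -0.7977 -0.0912]
[[1.85, -13.52, 12.24], [63.85, 0.05, 0.1]]
turn total deg [-1.1615e+02 -1.2000e-01  5.0000e-02] dist [ 0.4416 -0.7977 -0.0912]
[[1.85, -13.52, 12.24], [-116.15, -0.12, 0.05]]
turn total deg [-1.1615e+02 -1.2000e-01  5.0000e-02] dist [ 0.3065 -0.3268  0.0088]
[[-0.02, -0.71, 1.07], [-16.59, -0.02, 0.01]]
[[-0.02, -0.98, 0.82], [-16.59, -0.02, 0.01]]
[[-0.02, -1.18, 0.5], [-16.59, -0.02, 0.01]]
[[-0.02, -1.27, 0.15], [-16.59, -0.02, 0.01]]
[[-0.02, -1.26, -0.22], [-16.59, -0.02, 0.01]]
[[-0.02, -1.14, -0.57], [-16.59, -0.02, 0.01]]
[[-0.02, -0.93, -0.88], [-16.59, -0.02, 0.01]]
```

Run:
```python
from h import *
st=show()
plan(st,W(0,-.199,.20),1,20)
```

```text
t 0.15 U [-251.2  677.5  241.2] F [ 0.45 -0.1  -0.21] op 1.0 q [ 1.19  0.29  1.58 -0.    1.28 -0.15]
toolx [-0.001 -0.002 -1.   ] tooly in unit 0.441 0.898 toolz 0.898 -0.441
turn total deg [6.385e+01 5.000e-02 1.000e-01] dist [ 0.4416 -0.7977 -0.0412]
[[0.04, -0.68, 0.61], [3.19, 0.0, 0.01]]
[[0.04, -0.64, 0.65], [3.19, 0.0, 0.01]]
[[0.04, -0.6, 0.68], [3.19, 0.0, 0.01]]
[[0.04, -0.56, 0.72], [3.19, 0.0, 0.01]]
[[0.04, -0.52, 0.75], [3.19, 0.0, 0.01]]
[[0.04, -0.48, 0.77], [3.19, 0.0, 0.01]]
[[0.04, -0.44, 0.8], [3.19, 0.0, 0.01]]
[[0.04, -0.39, 0.82], [3.19, 0.0, 0.01]]
[[0.04, -0.35, 0.84], [3.19, 0.0, 0.01]]
[[0.04, -0.3, 0.86], [3.19, 0.0, 0.01]]
[[0.04, -0.25, 0.88], [3.19, 0.0, 0.01]]
[[0.04, -0.2, 0.89], [3.19, 0.0, 0.01]]
[[0.04, -0.15, 0.9], [3.19, 0.0, 0.01]]
[[0.04, -0.1, 0.91], [3.19, 0.0, 0.01]]
[[0.04, -0.05, 0.91], [3.19, 0.0, 0.01]]
[[0.04, 0.0, 0.91], [3.19, 0.0, 0.01]]
[[0.04, 0.05, 0.91], [3.19, 0.0, 0.01]]
[[0.04, 0.1, 0.91], [3.19, 0.0, 0.01]]
[[0.04, 0.15, 0.9], [3.19, 0.0, 0.01]]
[[0.04, 0.2, 0.89], [3.19, 0.0, 0.01]]
```

Call:
drive_tool(
  series=[
    [[0,-0.68,0.61],[3.2,0,0]],
    [[0,-0.64,0.65],[3.2,0,0]],
    [[0,-0.6,0.68],[3.2,0,0]],
    [[0,-0.56,0.72],[3.2,0,0]],
    [[0,-0.52,0.75],[3.2,0,0]],
  ],
  grip=-1,
  newtons=20,
)

```text
time: 0.65
eef_pos: [0.2636, 0.454, 0.2375]
tcp_rot: [0.177, 0.685, -0.181, 0.684]
contact_force: [0.7, 0.2, 0.6]
opening: 0.146
```

Call:
drive_tool(
  series=[
    [[0,-0.48,0.77],[3.2,0,0]],
    [[0,-0.44,0.8],[3.2,0,0]],
    [[0,-0.39,0.82],[3.2,0,0]],
    [[0,-0.35,0.84],[3.2,0,0]],
    [[0,-0.3,0.86],[3.2,0,0]],
  ],
)

```text
time: 1.15
eef_pos: [0.3737, 0.2452, 0.2371]
tcp_rot: [0.273, 0.651, -0.277, 0.651]
contact_force: [1.8, 0.3, 0.6]
opening: 0.001
```

Call:
drive_tool(
  series=[
    [[0,-0.25,0.88],[3.2,0,0]],
    [[0,-0.2,0.89],[3.2,0,0]],
    [[0,-0.15,0.9],[3.2,0,0]],
    [[0,-0.1,0.91],[3.2,0,0]],
    [[0,-0.05,0.91],[3.2,0,0]],
  ],
)

```text
time: 1.65
eef_pos: [0.4826, 0.0344, 0.2377]
tcp_rot: [0.366, 0.604, -0.368, 0.605]
contact_force: [0.9, 0.4, 0.5]
opening: 0.002
```

Run:
```python
from h import *
st=show()
plan(st,W(0,-.199,.18),1,8)
```

```text
t 1.65 U [-70.3  -2.8 237.7] F [0.88 0.42 0.52] op 0.002 q [-0.14 -0.14  2.04 -0.    1.24 -0.61]
toolx [-0.001 -0.004 -1.   ] tooly in unit 0.968 0.25 toolz 0.25 -0.968
turn total deg [14.5   0.22  0.12] dist [ 0.1126 -0.1754 -0.0577]
[[0.15, 0.05, 0.52], [1.81, 0.03, 0.01]]
[[0.15, 0.06, 0.52], [1.81, 0.03, 0.01]]
[[0.15, 0.08, 0.51], [1.81, 0.03, 0.01]]
[[0.15, 0.1, 0.51], [1.81, 0.03, 0.01]]
[[0.15, 0.11, 0.51], [1.81, 0.03, 0.01]]
[[0.14, 0.13, 0.5], [1.81, 0.03, 0.01]]
[[0.14, 0.14, 0.5], [1.81, 0.03, 0.01]]
[[0.14, 0.16, 0.5], [1.81, 0.03, 0.01]]
```

Call:
drive_tool(
  series=[
    [[0.1,0.09,0.84],[2.9,0,0]],
    [[0.1,0.12,0.83],[2.9,0,0]],
    [[0.1,0.15,0.82],[2.9,0,0]],
    [[0.2,0.19,0.82],[2.9,0,0]],
    [[0.3,0.22,0.81],[2.9,0,0]],
  ],
)

```text
time: 2.15
eef_pos: [0.5976, -0.1536, 0.1992]
tcp_rot: [0.444, 0.548, -0.445, 0.552]
contact_force: [0.6, 0.1, -0.8]
opening: -0.002
```

Run:
```python
from h import *
from plant import ctrl
a=[cv2.resize(ctrl.read_camera(n)["img"][y0:y1,x0:x1],(400,300),interpolation=2) for n,x0,y0,x1,y1 in(("scene",180,130,340,250),("side",180,120,340,240))]
w=cv2.resize(ctrl.read_camera("wrist")["img"],(400,300))
cv2.imwrite("pics/b1.png",np.vstack([np.hstack(a),np.hstack([w,w*0])])[:,:,::-1])
st=show();plan(st,W(0,-.199,.125),1,4)
```

```text
t 2.3 U [  -2.  -211.4  196.4] F [ 0.17  0.81 -0.44] op 0.002 q [-0.42  0.2   1.77 -0.    1.17 -0.63]
toolx [-0.001 -0.003 -1.   ] tooly in unit 1.0 -0.015 toolz -0.015 -1.0
turn total deg [-0.85  0.14  0.12] dist [-0.0009  0.0126 -0.0714]
[[0.36, 0.01, -0.06], [-0.21, 0.03, 0.03]]
[[0.36, 0.01, -0.06], [-0.21, 0.03, 0.03]]
[[0.36, 0.01, -0.06], [-0.21, 0.03, 0.03]]
[[0.36, 0.01, -0.06], [-0.21, 0.03, 0.03]]
```

View pics/b1.png

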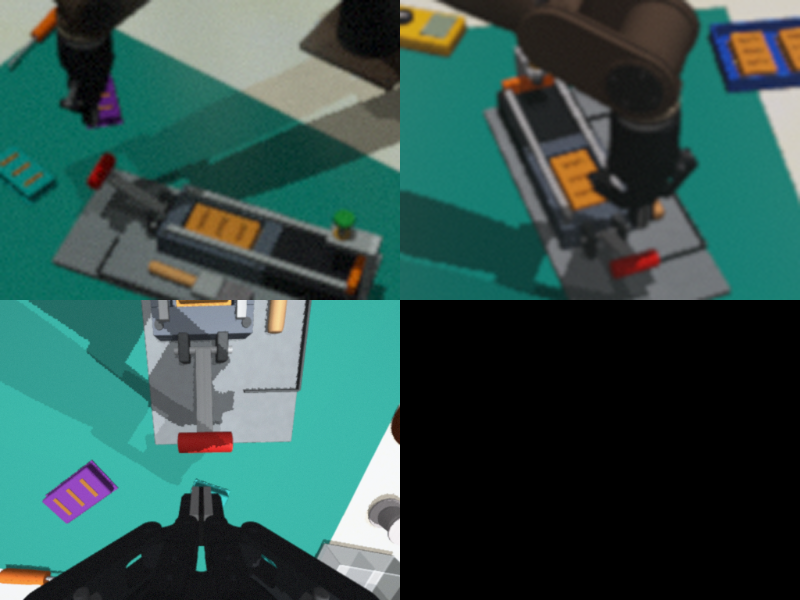

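The wrist view (lower left) shows the red bar at (205,442), centred with the shut fingers at (202,490). The lever points away towards the die, and nothing has been touched.

Call:
drive_tool(
  series=[
    [[0.4,0.01,-0.09],[-0.4,0,0]],
    [[0.4,0.01,-0.09],[-0.4,0,0]],
    [[0.4,0.01,-0.09],[0,0,0]],
    [[0.2,0.01,0],[0,0,0]],
  ],
)

```text
time: 2.7
eef_pos: [0.5952, -0.1368, 0.1283]
tcp_rot: [0.439, 0.552, -0.44, 0.556]
contact_force: [-0.4, -0.1, -0.1]
opening: -0.0
```

Run:
```python
from h import *
st=show();plan(st,W(0,-.199,.115),1,1)
```

```text
t 2.7 U [   0.9 -194.9  128.3] F [-0.44 -0.13 -0.13] op -0.0 q [-0.39  0.26  1.83 -0.    1.05 -0.62]
toolx [ 0.003 -0.003 -1.   ] tooly in unit 1.0 0.003 toolz 0.003 -1.0
turn total deg [ 0.19  0.23 -0.15] dist [ 0.     -0.0042 -0.0133]
[[0.27, -0.02, 0.08], [0.19, 0.23, -0.15]]
```

Call:
drive_tool(
  series=[
    [[0.12,0,0.12],[0,0,0]],
    [[0.12,0,0.08],[0,0,0]],
    [[0.12,0,0],[0,0,0]],
  ],
)

```text
time: 3.0
eef_pos: [0.5981, -0.1462, 0.1117]
tcp_rot: [0.438, 0.552, -0.439, 0.558]
contact_force: [-2.9, -5.0, 8.8]
opening: 0.001
```

Call:
drive_tool(
  series=[
    [[0.14,0,0.02],[0,0,0]],
    [[0.16,0,0.03],[0,0,0]],
    [[0.16,0,0.03],[0,0,0]],
  ],
)

```text
time: 3.3
eef_pos: [0.6001, -0.1543, 0.0949]
tcp_rot: [0.436, 0.551, -0.44, 0.559]
contact_force: [-3.7, 0.7, 5.5]
opening: -0.002
```

Run:
```python
from h import *
show()
```

```text
t 3.3 U [   1.7 -213.2   94.9] F [-3.71  0.69  5.52] op -0.002 q [-0.41  0.32  1.82 -0.01  0.99 -0.64]
toolx [ 0.005 -0.012 -1.   ] tooly in unit 1.0 0.009 toolz 0.009 -1.0
```

Call:
drive_tool(
  series=[
    [[0.16,-0.03,-0.08],[0,0,0]],
    [[0.16,-0.02,-0.04],[0,0,0]],
    [[0.16,0,0],[0,0,0]],
  ],
)

```text
time: 3.6
eef_pos: [0.6013, -0.1571, 0.0796]
tcp_rot: [0.434, 0.545, -0.441, 0.566]
contact_force: [-4.0, 1.5, 5.4]
opening: 0.002
```

Run:
```python
from h import *
show()
```

```text
t 3.6 U [   2.3 -216.2   79.6] F [-3.98  1.46  5.43] op 0.002 q [-0.41  0.34  1.83 -0.02  0.94 -0.64]
toolx [ 0.017 -0.027 -1.   ] tooly in unit 1.0 0.01 toolz 0.01 -1.0
```

Run:
```python
from h import *
st=show();plan(st,W(0,-.208,.071),1,1)
```

```text
t 3.6 U [   2.3 -216.2   79.6] F [-3.98  1.46  5.43] op 0.002 q [-0.41  0.34  1.83 -0.02  0.94 -0.64]
toolx [ 0.017 -0.027 -1.   ] tooly in unit 1.0 0.01 toolz 0.01 -1.0
turn total deg [ 0.56  1.7  -0.57] dist [-0.0041  0.0074 -0.0086]
[[0.17, -0.05, -0.17], [0.56, 1.7, -0.57]]
```

Call:
drive_tool(
  series=[
    [[0.16,-0.05,-0.2],[0.5,1.7,-0.5]],
    [[0.16,-0.03,-0.1],[0,0.5,0]],
  ],
)

```text
time: 3.8
eef_pos: [0.5999, -0.1502, 0.0703]
tcp_rot: [0.442, 0.549, -0.438, 0.558]
contact_force: [-2.1, -5.3, 7.0]
opening: 0.002
```

Run:
```python
from h import *
st=show();plan(st,W(0,-.209,.058),1,1)
```

```text
t 3.8 U [   2.5 -209.1   70.3] F [-2.08 -5.29  6.95] op 0.002 q [-0.41  0.35  1.84  0.    0.94 -0.64]
toolx [ 0.014 -0.004 -1.   ] tooly in unit 1.0 0.002 toolz 0.002 -1.0
turn total deg [ 0.09  0.39 -0.73] dist [-0.0025 -0.0005 -0.0123]
[[0.25, -0.05, -0.0], [0.09, 0.39, -0.73]]
```

Call:
drive_tool(
  series=[
    [[0.16,-0.02,-0.03],[0,0.4,-0.5]],
    [[0.14,-0.02,-0.05],[0,0.4,0]],
    [[0.12,0,-0.03],[0,0.4,0]],
  ],
)

```text
time: 4.1
eef_pos: [0.6006, -0.1514, 0.0567]
tcp_rot: [0.442, 0.553, -0.436, 0.555]
contact_force: [-3.7, -1.2, 5.5]
opening: 0.001
```

Run:
```python
from h import *
st=show();plan(st,W(0,-.209,.053),1,1)
```

```text
t 4.1 U [   2.9 -210.4   56.7] F [-3.67 -1.22  5.48] op 0.001 q [-0.41  0.37  1.83  0.01  0.93 -0.65]
toolx [ 0.008  0.005 -1.   ] tooly in unit 1.0 0.003 toolz 0.003 -1.0
turn total deg [ 0.17 -0.16 -0.5 ] dist [-0.0032  0.0007 -0.0037]
[[0.07, -0.06, -0.03], [0.17, -0.16, -0.5]]
```

Call:
drive_tool(
  series=[
    [[0.1,0,0],[0,0,0]],
    [[0.12,0,0],[0,0,0]],
  ],
)

```text
time: 4.3
eef_pos: [0.6011, -0.1517, 0.0531]
tcp_rot: [0.443, 0.555, -0.437, 0.553]
contact_force: [-17.5, 8.2, 41.6]
opening: 0.004
```

Call:
drive_tool(
  series=[
    [[0.14,0,0],[0,0,0]],
    [[0.16,0,0],[0,0,0]],
  ],
)

```text
time: 4.5
eef_pos: [0.6013, -0.1517, 0.0531]
tcp_rot: [0.441, 0.559, -0.438, 0.549]
contact_force: [-19.6, 7.0, 38.4]
opening: 0.005
```

The lever is at its stop: force rose to 41 N and the height stopped at TCP z 0.053. I back off now.

Call:
drive_tool(
  series=[
    [[-0.2,0,0],[0,0,0]],
    [[-0.5,0,0],[0,0,0]],
    [[-0.8,0,0],[0,0,0]],
    [[-0.8,0,0],[0,0,0]],
  ],
)

```text
time: 4.9
eef_pos: [0.6006, -0.1532, 0.1707]
tcp_rot: [0.44, 0.561, -0.439, 0.547]
contact_force: [0.6, -0.9, -0.3]
opening: -0.001
```

Run:
```python
from h import *
from plant import ctrl
c=ctrl.read_camera("wrist");pickle.dump(c,open("w2.pkl","wb"));cv2.imwrite("pics/w2.png",c["img"][:,:,::-1])
D=ctrl.read_camera("side");S=ctrl.read_camera("scene");pickle.dump((S,D),open("c2.pkl","wb"))
a=[cv2.resize(q["img"][y0:y1,x0:x1],(400,300),interpolation=2) for q,x0,y0,x1,y1 in((S,190,170,340,282),(D,190,130,320,227))]
cv2.imwrite("pics/b2.png",np.hstack(a)[:,:,::-1])
st=show();plan(st,W(0,-.085,.13),1,4)
```

```text
t 5.05 U [   4.9 -213.9  174.3] F [ 0.11  0.05 -0.82] op 0.003 q [-0.42  0.24  1.76  0.01  1.15 -0.65]
toolx [-0.005  0.011 -1.   ] tooly in unit 1.0 0.003 toolz 0.003 -1.0
turn total deg [ 0.16 -0.66  0.16] dist [-0.0337  0.1245 -0.0443]
[[0.23, -0.02, -0.64], [0.04, -0.17, 0.04]]
[[0.23, -0.02, -0.64], [0.04, -0.17, 0.04]]
[[0.23, -0.02, -0.64], [0.04, -0.17, 0.04]]
[[0.22, -0.02, -0.64], [0.04, -0.17, 0.04]]
```

View pics/w2.png

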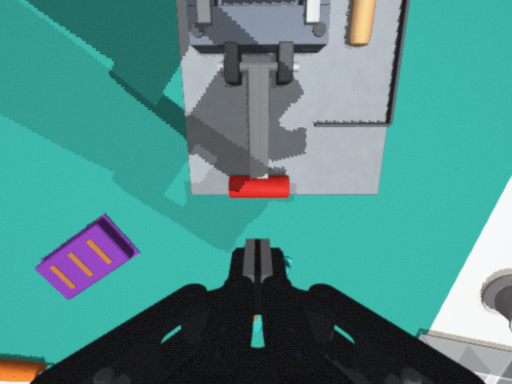

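View pics/b2.png

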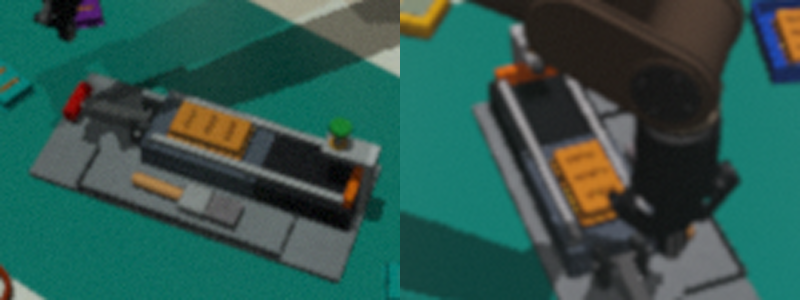

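Wrist view: the red bar is low at (259,187). In the scene and side crops, the cover stands above the rails at (213,130) and (590,180). The lever is down and the cover is out.

Call:
drive_tool(
  series=[
    [[0.1,-0.02,-0.8],[0,-0.3,0]],
    [[0.2,-0.02,-0.8],[0,-0.3,0]],
    [[0.3,-0.02,-0.6],[0,0,0]],
    [[0.2,-0.02,-0.2],[0,0,0]],
  ],
  grip=-0.3,
)

```text
time: 5.45
eef_pos: [0.5719, -0.0379, 0.1333]
tcp_rot: [0.441, 0.552, -0.441, 0.553]
contact_force: [-0.8, -0.2, -0.2]
opening: 0.349
```

Run:
```python
from h import *
from plant import ctrl
w=pickle.load(open("w2.pkl","rb"));ce,s,m=blob(mask(w,(0,200,90),(4,255,255)));print("bar",ce,U(onz(w,ce,.031+.008)))
c=ctrl.read_camera("wrist");pickle.dump(c,open("w3.pkl","wb"));cv2.imwrite("pics/w3.png",c["img"][:,:,::-1])
st=show();plan(st,W(0,-.078,.073),1,4)
```

```text
bar [257.04657534 186.06849315] [   1.4 -208.3   39. ]
t 5.5 U [ -0.6 -92.6 131.4] F [-0.96  0.8  -1.55] op 0.355 q [-0.24  0.18  1.92 -0.    1.05 -0.47]
toolx [-0.003  0.    -1.   ] tooly in unit 1.0 -0.003 toolz -0.003 -1.0
turn total deg [-0.15 -0.05  0.19] dist [-0.0026  0.0143 -0.0584]
[[0.29, 0.0, -0.07], [-0.04, -0.01, 0.05]]
[[0.29, 0.0, -0.07], [-0.04, -0.01, 0.05]]
[[0.29, 0.0, -0.07], [-0.04, -0.01, 0.05]]
[[0.29, 0.0, -0.07], [-0.04, -0.01, 0.05]]
```

View pics/w3.png

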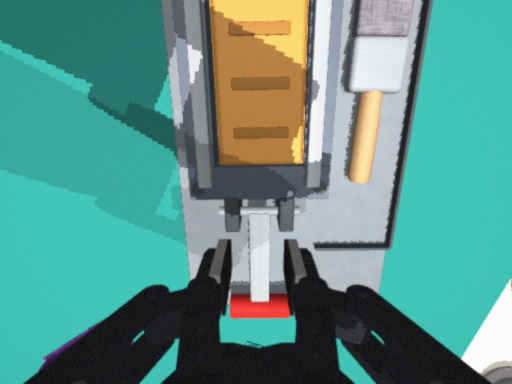

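The wrist view shows the raised cover between the rails: near edge at row 163, columns 217–307. The open fingers sit symmetrically behind it at (220,270) and (295,270).

Run:
```python
from h import *
w=pickle.load(open("w3.pkl","rb"))
for p in((217,163),(307,163),(211,164),(320,164)): print(p,U(onz(w,p,.078)))
for p in((201,186),(315,187)): print("rail near end",U(onz(w,p,.065)))
```

```text
(217, 163) [-26.5 -51.5  78. ]
(307, 163) [ 35.  -51.7  78. ]
(211, 164) [-30.6 -52.2  78. ]
(320, 164) [ 43.9 -52.4  78. ]
rail near end [-41.3 -71.9  65. ]
rail near end [ 44.3 -73.   65. ]
```

Call:
drive_tool(
  series=[
    [[0.35,0.02,0.03],[0,0,0]],
    [[0.35,0.02,0.03],[0,0,0]],
    [[0.3,0.02,0],[0,0,0]],
    [[0.1,0,0],[0,0,0]],
  ],
)

```text
time: 5.9
eef_pos: [0.575, -0.0422, 0.0732]
tcp_rot: [0.44, 0.553, -0.442, 0.552]
contact_force: [0.5, -0.3, 0.1]
opening: 0.353
```

Run:
```python
from h import *
st=show();plan(st,W(.001,-.068,.073),1,2)
```

```text
t 5.9 U [  2.5 -98.3  73.2] F [ 0.51 -0.32  0.1 ] op 0.353 q [-0.25  0.27  1.93 -0.    0.94 -0.47]
toolx [-0.004 -0.001 -1.   ] tooly in unit 1.0 -0.003 toolz -0.003 -1.0
turn total deg [-0.15  0.03  0.22] dist [-0.0082  0.0292 -0.0002]
[[0.0, -0.02, -0.3], [-0.07, 0.02, 0.11]]
[[0.0, -0.01, -0.3], [-0.07, 0.02, 0.11]]
```

Call:
drive_tool(
  series=[
    [[0,-0.01,-0.3],[0,0,0]],
    [[0,-0.01,-0.25],[0,0,0]],
    [[0,0,-0.15],[0,0,0]],
    [[0,0,-0.15],[0,0,0]],
    [[0,0,-0.15],[0,0,0]],
  ],
)

```text
time: 6.4
eef_pos: [0.5631, 0.0085, 0.0742]
tcp_rot: [0.44, 0.552, -0.443, 0.552]
contact_force: [0.7, -1.1, -0.8]
opening: 0.344
```

Run:
```python
from h import *
from plant import ctrl
c=ctrl.read_camera("wrist");cv2.imwrite("pics/w4.png",c["img"][:,:,::-1])
st=show();plan(st,W(.0015,.0,.073),1,5)
```

```text
t 6.45 U [  2.2 -45.1  74.2] F [0.55 2.   0.49] op 0.348 q [-0.16  0.24  1.97 -0.    0.93 -0.38]
toolx [-0.002 -0.001 -1.   ] tooly in unit 1.0 -0.004 toolz -0.004 -1.0
turn total deg [-0.21  0.04  0.15] dist [-0.0108  0.0438 -0.0012]
[[0.0, -0.0, -0.18], [-0.04, 0.01, 0.03]]
[[0.0, -0.0, -0.18], [-0.04, 0.01, 0.03]]
[[0.0, -0.0, -0.18], [-0.04, 0.01, 0.03]]
[[0.0, -0.0, -0.18], [-0.04, 0.01, 0.03]]
[[0.0, -0.0, -0.18], [-0.04, 0.01, 0.03]]
```

View pics/w4.png

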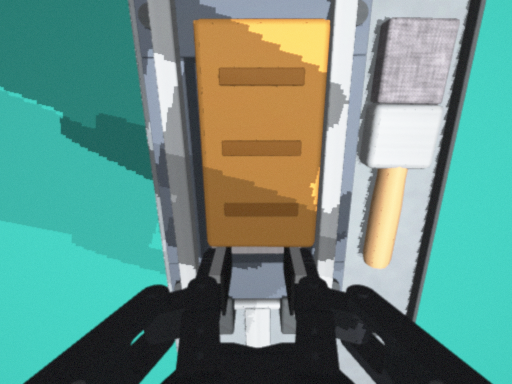

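The wrist view shows both fingertips, at (217,262) and (297,262), behind the cover's near edge at row 247. The cover is square between the rails and sliding.

Call:
drive_tool(
  series=[
    [[0.03,0,-0.17],[0,0,0]],
    [[0,0,-0.17],[0,0,0]],
    [[0,0,-0.17],[0,0,0]],
    [[0,0,-0.17],[0,0,0]],
    [[0,0,-0.17],[0,0,0]],
  ],
)

```text
time: 6.95
eef_pos: [0.5538, 0.0533, 0.074]
tcp_rot: [0.44, 0.552, -0.442, 0.554]
contact_force: [-0.1, -1.8, 0.8]
opening: 0.35
```

Call:
drive_tool(
  series=[
    [[0.03,0,-0.17],[0,0,0]],
    [[0,0,-0.17],[0,0,0]],
    [[0,0,-0.17],[0,0,0]],
    [[0,0,-0.1],[0,0,0]],
    [[0,0,0],[0,0,0]],
  ],
)

```text
time: 7.45
eef_pos: [0.5459, 0.087, 0.0721]
tcp_rot: [0.44, 0.552, -0.442, 0.554]
contact_force: [0.5, -0.8, 0.9]
opening: 0.349
```

Run:
```python
from h import *
from plant import ctrl
c=ctrl.read_camera("wrist");cv2.imwrite("pics/w5.png",c["img"][:,:,::-1])
st=show();plan(st,W(.0015,.088,.073),1,5)
```

```text
t 7.5 U [ 3.2 34.  72.1] F [ 0.72 -0.84  0.13] op 0.35 q [-0.02  0.23  1.99 -0.    0.92 -0.25]
toolx [ 0.    -0.003 -1.   ] tooly in unit 1.0 -0.002 toolz -0.002 -1.0
turn total deg [-0.12  0.18  0.03] dist [-0.0138  0.0523  0.0009]
[[-0.0, -0.01, -0.22], [-0.02, 0.04, 0.01]]
[[-0.0, -0.01, -0.22], [-0.02, 0.04, 0.01]]
[[-0.0, -0.01, -0.22], [-0.02, 0.04, 0.01]]
[[-0.0, -0.01, -0.22], [-0.02, 0.04, 0.01]]
[[-0.0, -0.01, -0.22], [-0.02, 0.04, 0.01]]
```

View pics/w5.png

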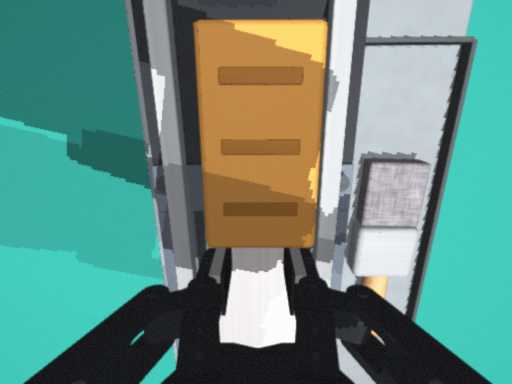

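The cover is still square, with its near edge at row 247 and the far end over the dark outfeed plate. I continue.

Call:
drive_tool(
  series=[
    [[0,-0.02,-0.17],[0,0,0]],
    [[0,-0.01,-0.17],[0,0,0]],
    [[0,0,-0.17],[0,0,0]],
    [[0,0,-0.15],[0,0,0]],
    [[0,0,-0.05],[0,0,0]],
  ],
)

```text
time: 8.0
eef_pos: [0.5355, 0.1235, 0.0714]
tcp_rot: [0.441, 0.552, -0.442, 0.553]
contact_force: [-0.2, -0.7, -0.6]
opening: 0.349
```

Run:
```python
from h import *
from plant import ctrl
c=ctrl.read_camera("wrist");cv2.imwrite("pics/w6.png",c["img"][:,:,::-1])
S=ctrl.read_camera("scene");cv2.imwrite("pics/s6.png",cv2.resize(S["img"][140:290,180:380],(800,600),interpolation=2)[:,:,::-1])
st=show();plan(st,W(.0015,.088,.073),1,5)
```

```text
t 8.1 U [ 1.3 71.9 71.5] F [-0.4  -0.63 -0.02] op 0.348 q [ 0.04  0.22  2.   -0.    0.92 -0.18]
toolx [-0.001 -0.002 -1.   ] tooly in unit 1.0 -0.004 toolz -0.004 -1.0
turn total deg [-0.23  0.12  0.08] dist [-0.0034  0.0158  0.0015]
[[-0.01, 0.0, -0.06], [-0.05, 0.02, 0.02]]
[[-0.01, 0.0, -0.06], [-0.05, 0.02, 0.02]]
[[-0.01, 0.0, -0.06], [-0.05, 0.02, 0.02]]
[[-0.01, 0.0, -0.06], [-0.05, 0.02, 0.02]]
[[-0.01, 0.0, -0.06], [-0.05, 0.02, 0.02]]
```

View pics/w6.png

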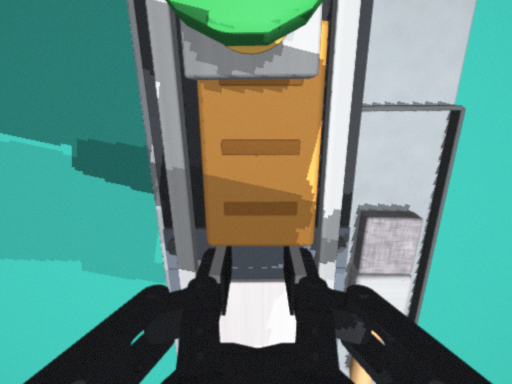

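View pics/s6.png

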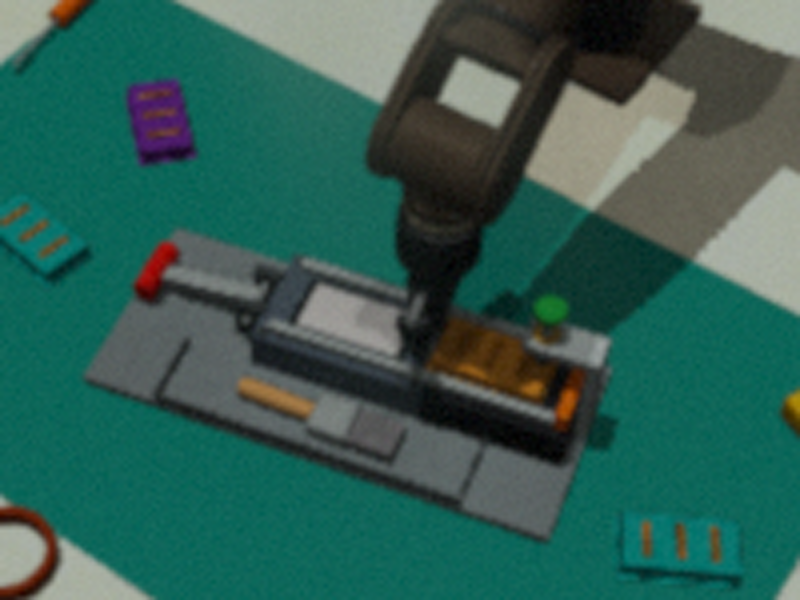

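The cover is square on the outfeed plate with about 16 mm to go to the stop. The gauge knob, in the wrist view at (245,20), is clear of the gripper.

Call:
drive_tool(
  series=[
    [[0,0,-0.1],[0,0,0]],
    [[0,0,-0.1],[0,0,0]],
    [[0,0,-0.06],[0,0,0]],
    [[0,0,-0.05],[0,0,0]],
    [[0,0,0],[0,0,0]],
  ],
)

```text
time: 8.6
eef_pos: [0.5322, 0.1393, 0.0715]
tcp_rot: [0.441, 0.552, -0.442, 0.553]
contact_force: [0.3, 0.0, 0.1]
opening: 0.351
```

Run:
```python
from h import *
show()
```

```text
t 8.6 U [ 1.5 88.2 71.5] F [0.29 0.04 0.15] op 0.351 q [ 0.07  0.22  2.   -0.    0.92 -0.15]
toolx [-0.001 -0.003 -1.   ] tooly in unit 1.0 -0.005 toolz -0.005 -1.0
```

Call:
drive_tool(
  series=[
    [[0,0,-0.05],[0,0,0]],
    [[0,0,-0.04],[0,0,0]],
  ],
)

```text
time: 8.8
eef_pos: [0.5333, 0.1401, 0.0724]
tcp_rot: [0.438, 0.55, -0.443, 0.557]
contact_force: [0.8, -8.1, 0.5]
opening: 0.35
```

Call:
drive_tool(
  series=[
    [[0,0,-0.05],[0,0,0]],
    [[0,0,-0.05],[0,0,0]],
  ],
)

```text
time: 9.0
eef_pos: [0.5335, 0.1403, 0.073]
tcp_rot: [0.434, 0.548, -0.444, 0.561]
contact_force: [1.1, -7.6, 0.9]
opening: 0.349
```

Run:
```python
from h import *
show()
from plant import ctrl
c=ctrl.read_camera("wrist");cv2.imwrite("pics/w7.png",c["img"][:,:,::-1])
```

```text
t 9.0 U [ 3.  88.9 73. ] F [ 1.11 -7.6   0.9 ] op 0.349 q [ 0.08  0.22  1.99 -0.03  0.92 -0.13]
toolx [ 0.006 -0.023 -1.   ] tooly in unit 1.0 0.005 toolz 0.005 -1.0
```

View pics/w7.png

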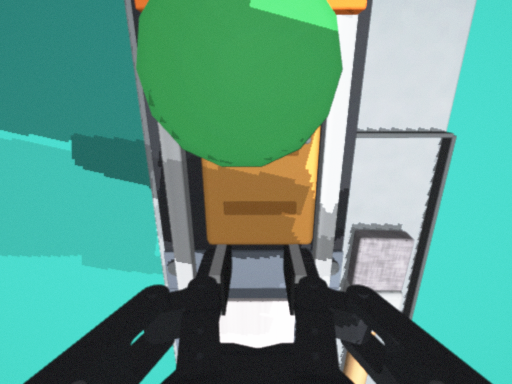

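The cover meets the stop: 8 N, TCP v = 89 mm, as computed for home. Its near edge at row 244 is level. One firmer nudge, then I back off and rise.

Call:
drive_tool(
  series=[
    [[0,-0.02,-0.1],[0,0,0]],
    [[0,-0.02,-0.1],[0,0,0]],
  ],
)

```text
time: 9.25
eef_pos: [0.5335, 0.1408, 0.0749]
tcp_rot: [0.428, 0.542, -0.446, 0.569]
contact_force: [2.8, -16.4, 2.0]
opening: 0.354
```

Call:
drive_tool(
  series=[
    [[0,0,0.1],[0,0,0]],
    [[0,0,0.3],[0,0,0]],
    [[0,0,0.4],[0,0,0]],
    [[-0.4,0,0.2],[0,0,0]],
    [[-0.8,0,0],[0,0,0]],
  ],
)

```text
time: 9.75
eef_pos: [0.541, 0.0908, 0.1323]
tcp_rot: [0.426, 0.546, -0.449, 0.564]
contact_force: [0.6, -0.6, -0.0]
opening: 0.348
```

Call:
drive_tool(
  series=[
    [[-1,0,0],[0,0,0]],
    [[-1,0,0],[0,0,0]],
    [[-0.5,0,0],[0,0,0]],
    [[0,0,0],[0,0,0]],
  ],
  grip=-1,
)

```text
time: 10.15
eef_pos: [0.5425, 0.094, 0.2667]
tcp_rot: [0.43, 0.545, -0.447, 0.565]
contact_force: [-0.1, -0.0, -0.7]
opening: 0.003
```

Run:
```python
from h import *
from plant import ctrl
c=ctrl.read_camera("wrist");pickle.dump(c,open("w8.pkl","wb"));cv2.imwrite("pics/w8.png",c["img"][:,:,::-1])
st=show();plan(st,W(.0015,.180,.2),1,4)
```

```text
t 10.2 U [  0.8  41.8 264.8] F [0.4  0.46 0.33] op 0.001 q [ 0.   -0.01  1.86 -0.04  1.28 -0.22]
toolx [ 0.005 -0.037 -0.999] tooly in unit 1.0 0.007 toolz 0.007 -0.999
turn total deg [0.42 2.13 0.22] dist [-0.0303  0.1348 -0.0648]
[[0.3, 0.01, -0.7], [0.1, 0.53, 0.05]]
[[0.3, 0.01, -0.7], [0.1, 0.53, 0.05]]
[[0.31, 0.01, -0.7], [0.1, 0.53, 0.05]]
[[0.32, 0.01, -0.69], [0.1, 0.53, 0.05]]
```

View pics/w8.png

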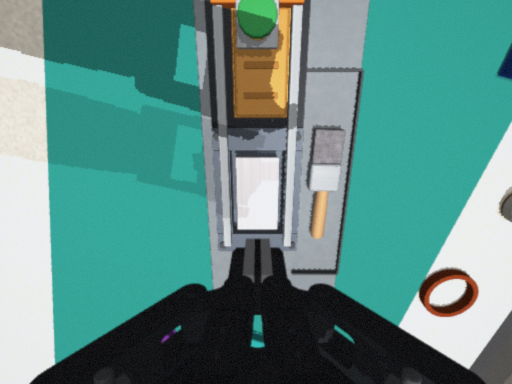

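The cover lies at the stop: near edge at row 118, columns 233–290, with the orange stop behind it at row 2. The knob is at (258,15). I measure both.

Run:
```python
from h import *
w=pickle.load(open("w8.pkl","rb"))
print("near edge",U(onz(w,(234,118),.073)),U(onz(w,(289,118),.073)))
for p in((237,15),(279,15),(258,36)): print("knob",U(onz(w,p,.158)))
```

```text
near edge [-24.8  96.8  73. ] [36.7 97.3 73. ]
knob [-14.1 178.7 158. ]
knob [ 16.6 178.9 158. ]
knob [  1.4 165.3 158. ]
```

Call:
drive_tool(
  series=[
    [[0.1,0.01,-0.7],[0,0.6,0]],
    [[0.1,0.01,-0.7],[0,0.6,0]],
    [[0.2,0.01,-0.65],[0,0.6,0]],
    [[0.3,0.01,-0.4],[0,0.4,0]],
    [[0,0,0],[0,0,0]],
  ],
)

```text
time: 10.7
eef_pos: [0.5104, 0.214, 0.2143]
tcp_rot: [0.435, 0.56, -0.444, 0.548]
contact_force: [0.4, 0.3, -0.3]
opening: -0.001
```

Run:
```python
from h import *
st=show();plan(st,W(.001,.180,.175),1,2)
from plant import ctrl
c=ctrl.read_camera("wrist");cv2.imwrite("pics/w9.png",c["img"][:,:,::-1])
```

```text
t 10.7 U [ -3.  165.9 214.3] F [ 0.36  0.27 -0.33] op -0.001 q [ 0.21  0.05  1.89  0.01  1.21 -0.02]
toolx [-0.021  0.001 -1.   ] tooly in unit 1.0 0.003 toolz 0.003 -1.0
turn total deg [ 0.16 -0.32  1.15] dist [ 0.0007  0.0147 -0.0393]
[[0.39, 0.05, -0.14], [0.08, -0.16, 0.58]]
[[0.39, 0.04, -0.14], [0.08, -0.16, 0.58]]
```

View pics/w9.png

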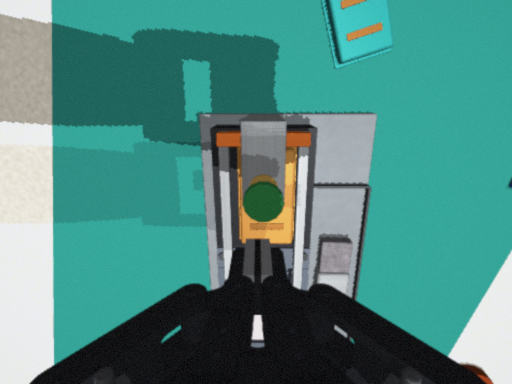

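Run:
```python
import cv2,numpy as np
a=cv2.imread("pics/w8.png")[85:135,215:310];b=cv2.imread("pics/w9.png")[120:260,205:320]
cv2.imwrite("pics/z.png",np.hstack([cv2.resize(a,None,fx=4,fy=4,interpolation=0)[:200],np.zeros((200,4,3),np.uint8)]))
cv2.imwrite("pics/z9.png",cv2.resize(b,None,fx=4,fy=4,interpolation=2))
for n,c,r in(("w8",(262,245),range(110,126)),("w9",(242,290),range(236,254))):
    i=cv2.imread(f"pics/{n}.png");
    for x in c: print(n,x,[(k,i[k,x].tolist()) for k in r])
```

```text
w8 262 [(110, [53, 106, 151]), (111, [54, 107, 151]), (112, [55, 108, 153]), (113, [53, 107, 151]), (114, [46, 95, 139]), (115, [43, 86, 125]), (116, [41, 87, 122]), (117, [38, 66, 91]), (118, [38, 43, 53]), (119, [41, 42, 40]), (120, [42, 38, 35]), (121, [42, 38, 38]), (122, [38, 36, 35]), (123, [41, 39, 38]), (124, [37, 35, 36]), (125, [36, 34, 35])]
w8 245 [(110, [53, 104, 149]), (111, [49, 106, 152]), (112, [54, 106, 153]), (113, [52, 105, 150]), (114, [48, 99, 140]), (115, [45, 90, 125]), (116, [41, 83, 121]), (117, [37, 67, 90]), (118, [40, 46, 53]), (119, [45, 44, 41]), (120, [45, 40, 41]), (121, [40, 35, 37]), (122, [39, 34, 33]), (123, [39, 37, 33]), (124, [37, 36, 30]), (125, [38, 35, 33])]
w9 242 [(236, [67, 134, 191]), (237, [64, 132, 187]), (238, [66, 131, 189]), (239, [67, 132, 188]), (240, [64, 131, 187]), (241, [63, 127, 182]), (242, [61, 109, 150]), (243, [59, 73, 93]), (244, [60, 58, 60]), (245, [66, 59, 56]), (246, [67, 63, 59]), (247, [46, 40, 38]), (248, [24, 23, 22]), (249, [20, 18, 19]), (250, [15, 9, 11]), (251, [23, 19, 17]), (252, [17, 15, 19]), (253, [25, 21, 21])]
w9 290 [(236, [85, 167, 230]), (237, [81, 164, 228]), (238, [80, 163, 227]), (239, [86, 166, 229]), (240, [80, 162, 227]), (241, [82, 163, 225]), (242, [77, 145, 203]), (243, [68, 100, 134]), (244, [72, 73, 78]), (245, [72, 68, 66]), (246, [63, 55, 59]), (247, [62, 54, 52]), (248, [100, 89, 82]), (249, [139, 124, 115]), (250, [147, 134, 124]), (251, [149, 135, 125]), (252, [148, 134, 126]), (253, [147, 136, 124])]
```

View pics/z9.png

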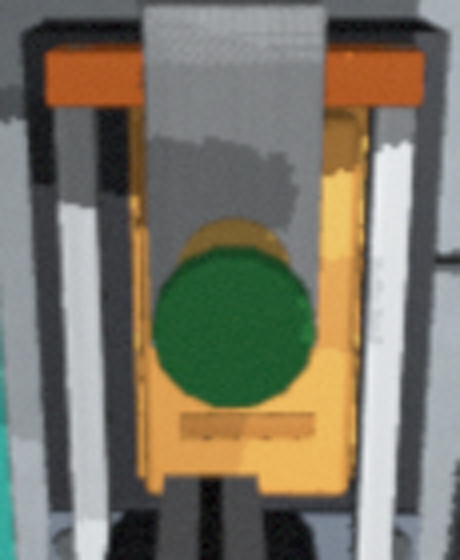

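The cover reaches the orange stop at crop row 107, between the rails. Its near top edge is at row 113.5 in the previous picture, with side wall below it, so v is about 100 as expected. Next, the knob.

Call:
drive_tool(
  series=[
    [[0.25,0.07,-0.14],[0,-0.2,0.6]],
    [[0.25,0.02,-0.14],[0,0,0.5]],
    [[0.15,0,0],[0,0,0]],
    [[0,0,0],[0,0,0]],
  ],
)

```text
time: 11.15
eef_pos: [0.5123, 0.2243, 0.1792]
tcp_rot: [0.439, 0.554, -0.441, 0.553]
contact_force: [-0.1, -0.2, -0.4]
opening: -0.001
```

Run:
```python
from h import *
st=show();plan(st,W(.0013,.1795,.175),1,1)
```

```text
t 11.15 U [  1.3 175.5 179.2] F [-0.05 -0.21 -0.44] op -0.001 q [ 0.23  0.1   1.92 -0.    1.13  0.01]
toolx [-0.003 -0.001 -1.   ] tooly in unit 1.0 -0.0 toolz -0.0 -1.0
turn total deg [-0.02  0.02  0.19] dist [-0.0008  0.0039 -0.0042]
[[0.08, 0.0, -0.08], [-0.02, 0.02, 0.19]]
```

Call:
drive_tool(
  series=[
    [[0.08,0,-0.08],[0,0,0]],
    [[0.08,0,-0.02],[0,0,0]],
    [[0.06,0,0],[0,0,0]],
  ],
)

```text
time: 11.45
eef_pos: [0.5124, 0.2281, 0.1692]
tcp_rot: [0.441, 0.553, -0.442, 0.552]
contact_force: [-1.2, 0.2, 2.8]
opening: 0.0
```

Call:
drive_tool(
  series=[
    [[0.08,0,0],[0,0,0]],
    [[0.08,0,0],[0,0,0]],
  ],
)

```text
time: 11.65
eef_pos: [0.5125, 0.2282, 0.1622]
tcp_rot: [0.441, 0.553, -0.441, 0.552]
contact_force: [-1.3, -0.0, 3.6]
opening: -0.001
```

Run:
```python
from h import *
st=show();plan(st,W(.0013,.1795,.157),1,1)
```

```text
t 11.65 U [  2.4 179.2 162.2] F [-1.29 -0.01  3.62] op -0.001 q [ 0.24  0.12  1.93 -0.    1.1   0.01]
toolx [-0.001 -0.001 -1.   ] tooly in unit 1.0 -0.003 toolz -0.003 -1.0
turn total deg [-0.15  0.01  0.09] dist [-0.0011  0.     -0.0052]
[[0.1, -0.02, -0.01], [-0.15, 0.01, 0.09]]
```

Call:
drive_tool(
  series=[
    [[0.06,0,0],[0,0,0]],
    [[0.05,0,0],[0,0,0]],
  ],
)

```text
time: 11.85
eef_pos: [0.5126, 0.2282, 0.157]
tcp_rot: [0.44, 0.553, -0.441, 0.553]
contact_force: [-1.8, -1.7, 3.7]
opening: -0.001
```

Call:
drive_tool(
  series=[
    [[0.03,0,0],[0,0,0]],
  ],
)

```text
time: 11.95
eef_pos: [0.5126, 0.2282, 0.156]
tcp_rot: [0.44, 0.553, -0.441, 0.553]
contact_force: [-5.6, -0.8, 10.2]
opening: 0.0
```

The foot is on the cover: force jumped from 3.7 to 10 N at z = 0.156. I hold it with light pressure for over a second.

Call:
drive_tool(
  series=[
    [[0.01,0,0],[0,0,0]],
    [[0.01,0,0],[0,0,0]],
    [[0.01,0,0],[0,0,0]],
  ],
)

```text
time: 12.25
eef_pos: [0.5126, 0.2282, 0.1561]
tcp_rot: [0.44, 0.553, -0.442, 0.553]
contact_force: [-1.9, -1.4, 5.5]
opening: -0.004
```

Call:
drive_tool(
  series=[
    [[0.01,0,0],[0,0,0]],
    [[0.01,0,0],[0,0,0]],
    [[0.01,0,0],[0,0,0]],
    [[0.01,0,0],[0,0,0]],
  ],
)

```text
time: 12.65
eef_pos: [0.5126, 0.2282, 0.1561]
tcp_rot: [0.439, 0.553, -0.442, 0.553]
contact_force: [-3.9, -0.9, 5.3]
opening: 0.001
```

Call:
drive_tool(
  series=[
    [[0.01,0,0],[0,0,0]],
    [[0.01,0,0],[0,0,0]],
    [[0.01,0,0],[0,0,0]],
    [[0.01,0,0],[0,0,0]],
  ],
)

```text
time: 13.05
eef_pos: [0.5126, 0.2282, 0.1561]
tcp_rot: [0.439, 0.553, -0.442, 0.553]
contact_force: [-3.6, -0.9, 4.2]
opening: 0.001
```

Run:
```python
from h import *
from plant import ctrl
c=ctrl.read_camera("side");cv2.imwrite("pics/d10.png",cv2.resize(c["img"][110:210,190:323],(800,600),interpolation=2)[:,:,::-1])
show()
```

```text
t 13.1 U [  2.4 179.2 156.1] F [-2.79 -1.32  5.51] op -0.0 q [ 0.24  0.13  1.93 -0.    1.09  0.01]
toolx [-0.003 -0.003 -1.   ] tooly in unit 1.0 -0.001 toolz -0.001 -1.0
```

Call:
drive_tool(
  series=[
    [[0.01,0,0],[0,0,0]],
    [[0.01,0,0],[0,0,0]],
    [[0.01,0,0],[0,0,0]],
    [[0.01,0,0],[0,0,0]],
    [[0.01,0,0],[0,0,0]],
  ],
)

```text
time: 13.6
eef_pos: [0.5126, 0.2282, 0.1561]
tcp_rot: [0.439, 0.553, -0.442, 0.553]
contact_force: [-3.4, -1.1, 5.1]
opening: -0.001
```

Force is about 5 N, close to the spring force alone. I repeat the hold slightly firmer so the contact is unambiguous.

Call:
drive_tool(
  series=[
    [[0.02,0,0],[0,0,0]],
    [[0.02,0,0],[0,0,0]],
    [[0.02,0,0],[0,0,0]],
    [[0.02,0,0],[0,0,0]],
    [[0.02,0,0],[0,0,0]],
  ],
)

```text
time: 14.1
eef_pos: [0.5127, 0.2283, 0.1561]
tcp_rot: [0.438, 0.554, -0.443, 0.553]
contact_force: [-3.2, -1.0, 6.9]
opening: -0.005
```

Call:
drive_tool(
  series=[
    [[0.02,0,0],[0,0,0]],
    [[0.02,0,0],[0,0,0]],
    [[0.02,0,0],[0,0,0]],
    [[0.02,0,0],[0,0,0]],
    [[0.02,0,0],[0,0,0]],
  ],
)

```text
time: 14.6
eef_pos: [0.5127, 0.2283, 0.156]
tcp_rot: [0.437, 0.554, -0.443, 0.553]
contact_force: [-4.0, -1.8, 7.0]
opening: -0.001
```

Call:
drive_tool(
  series=[
    [[0.02,0,0],[0,0,0]],
    [[0.02,0,0],[0,0,0]],
    [[0.02,0,0],[0,0,0]],
  ],
)

```text
time: 14.9
eef_pos: [0.5127, 0.2283, 0.156]
tcp_rot: [0.437, 0.554, -0.443, 0.553]
contact_force: [-3.3, -0.1, 6.7]
opening: 0.001
```

Call:
drive_tool(
  series=[
    [[-0.1,0,0],[0,0,0]],
    [[-0.2,0,0],[0,0,0]],
    [[-0.4,0,0],[0,0,0]],
    [[-0.8,0,0],[0,0,0]],
    [[-0.8,0,0.8],[0,0,0]],
  ],
)

```text
time: 15.4
eef_pos: [0.5191, 0.1947, 0.2648]
tcp_rot: [0.433, 0.557, -0.444, 0.552]
contact_force: [1.0, 0.5, 1.3]
opening: -0.0
```

Call:
drive_tool(
  series=[
    [[0,0,1],[0,0,0]],
    [[0,0,1],[0,0,0]],
    [[0,0,0.8],[0,0,0]],
    [[0,0,0.3],[0,0,0]],
    [[0,0,0],[0,0,0]],
  ],
)

```text
time: 15.9
eef_pos: [0.5612, 0.0373, 0.2757]
tcp_rot: [0.438, 0.551, -0.44, 0.558]
contact_force: [-0.0, -0.1, 0.1]
opening: -0.001
```

Run:
```python
from h import *
from plant import ctrl
show()
d={n:ctrl.read_camera(n) for n in("scene","side","wrist")};pickle.dump(d,open("c9.pkl","wb"))
cv2.imwrite("pics/w11.png",d["wrist"]["img"][:,:,::-1])
cv2.imwrite("pics/s11.png",cv2.resize(d["scene"]["img"][120:300,170:430],(800,554),interpolation=2)[:,:,::-1])
P=[]
for c,b in((d["scene"],(308,208,326,226)),(d["side"],(224,130,244,148))):
    try:
        ce,s,m=blob(mask(c,(45,150,50),(73,255,255),b));print(ce,s);P.append((c,ce))
    except Exception as e: print(e)
if len(P)==2: print(tri(P))
```

```text
t 15.9 U [  6.9 -17.7 275.7] F [-0.02 -0.11  0.08] op -0.001 q [-0.11  0.01  1.82 -0.01  1.3  -0.34]
toolx [ 0.006 -0.008 -1.   ] tooly in unit 1.0 0.006 toolz 0.006 -1.0
[317.34 216.88] [313 214   9   7  50]
[234.1        137.96666667] [231 136   7   5  30]
(array([0.50943636, 0.22880194, 0.15834964]), [np.float64(0.00011666322517124027), np.float64(0.00011666322517115283)])
```

View pics/d10.png

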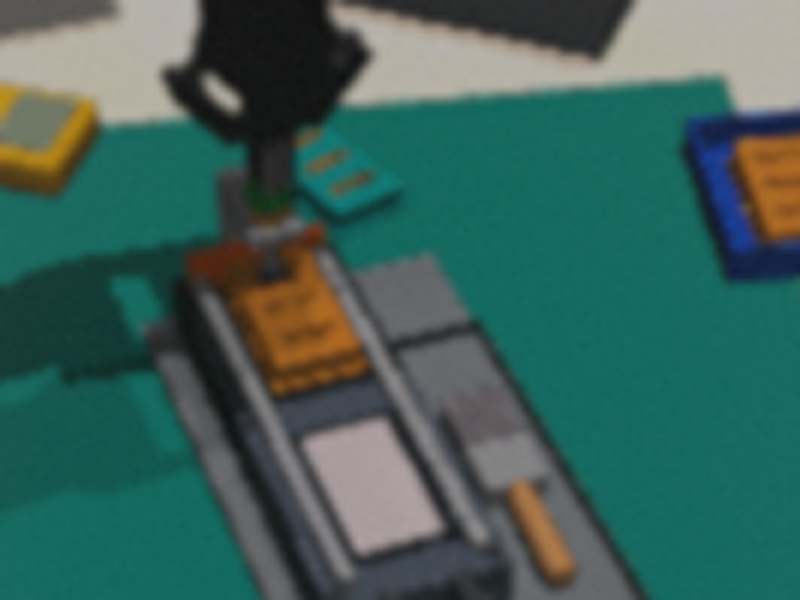

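View pics/w11.png

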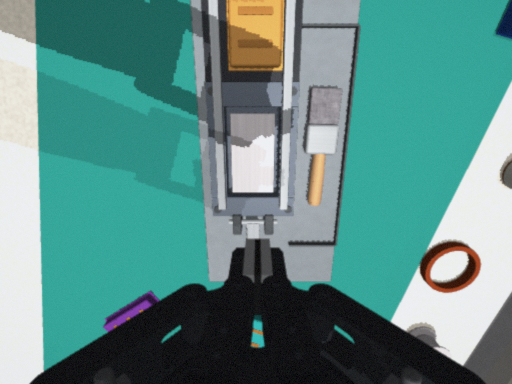

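View pics/s11.png

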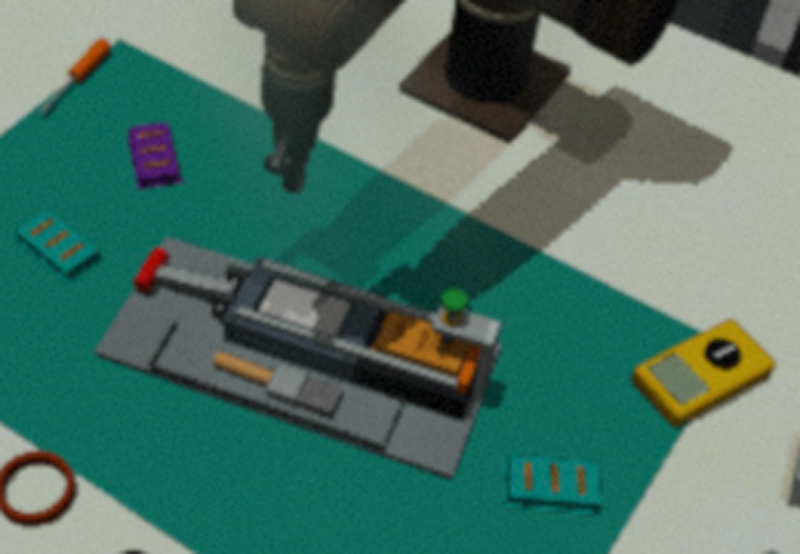

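The side picture taken while pressing shows the foot down on the cover at (270,262). The final pictures show the cover square against the orange stop at scene crop (425,345), the knob back up at (455,300) and the lever down at (152,270). The brush, meter and screwdriver are in their places, and the robot is clear. I hand the job in.

```bash
python3 -c "
from plant import ctrl
print(ctrl.sign_off())"
```

```text
the job is handed in; nothing more can be done
None
```

The job is done and handed in at about 16 s of the 54 s allowed; sign-off gives no verdict.

- **Lever:** I pressed the red lever to its stop with shut fingers. The force rose to about 42 N vertically, about 46 N in all, with the bar at its computed end height. That force was at the fingertips; nothing showed the arm or gripper body touching anything.
- **Cover:** I slid it between the rails with both fingertips behind it, without gripping it, until it met the orange stop. A last push of 16 N seated it. Afterwards its near edge measured about where it should be for home and looked square to the rails.
- **Gauge:** I pressed the green knob until the force jumped at 15 mm of travel, which means the foot was on the cover. I held it for about 3 s in two stages. The first, at about 5 N, was close to the spring force alone, so I repeated it at about 7 N for 1.3 s. Then I let it spring back.

**Last checks:** the knob is back at its starting height (0.158 m measured both before and after), and the lever still looks down. The brush, meter and screwdriver look unmoved, the contact force is zero, and the robot is clear.

**A reading that disagreed:** my first estimate of the cover's near edge suggested it was 3 mm short of home. A closer look showed I had picked the foot of the side wall instead of the top edge; the corrected value agrees with home.

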